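# Check the self-closing lids of two bench waste cans

### The arm

A 6-joint arm with a two-finger parallel gripper is mounted at the origin on the work surface. World frame = base frame: x ahead of the robot, y to its left, z up, the work surface at z = 0. Lengths are in m, angles in rad, forces in N, time in s.
With the tool pointing down it reaches from about 0.325 to 0.775 m from the base axis. Payload 5.5 kg.
Tool frame: the origin (TCP) lies midway between the tips of the shut fingers; the grasp point (between the pads) lies 19 mm behind it; z points along the fingers, y is the line along which they close (so a half turn about z gives the same grasp; the last joint's range is limited). The gripper opens to 88 mm and grips with 3 to 60 N. Pads are 20 mm wide; open, the fingers measure 115 mm over their backs; the gripper's body (75 mm by 178 mm) begins 61 mm behind the grasp point.
Start: joints at [1.161, 0.091, 1.231, -0, 1.82, -0.057], TCP at [0.207, 0.563, 0.223] pointing down, gripper open.
Joint ranges: [-2.87, 2.87], [-0.86, 2.18], [0.17, 2.46], [-1.51, 4.65], [0.06, 2.69], [-2.65, 2.65]. Speed limits (rad/s): [2.57, 2.57, 3.01, 3.14, 3.14, 3.14].

### API

Orientations are given as a rotation vector (axis times angle).
In Python, from cell import status, grab_frame, manip, find_in gives the robot as it stands.
- The arm moves only by the tool servo_tool, never from a script. Its argument "plan" is a list of rows, each an object with "dr": the turn, a rotation vector about the tool's x, y, z each as a share of 0.15 rad, from -1 to 1, a list of three; "linear": the shift along the tool's x, y, z each as a share of 80 mm, from -1 to 1, a list of three; "hand": the opening, from -1 (shut) to 1 (fully open). In form: [{"dr": [rx, ry, rz], "linear": [x, y, z], "hand": hand}, ...]. A call has 1 to 20 rows; each row shifts and turns the commanded pose from where the row before left it, along the tool's axes as they then stand; what a row does not reach is not made up. A row lasts 1/8 s, in which the tool goes at most 62.5 mm and 10.7 degrees, less where a joint would pass 70% of its speed; a pose out of reach is approached as far as the arm can. A call with a number of a shift or a turn outside -1 to 1 is refused whole. A call with a gripper value outside its range is refused whole. The fingers move at their own pace and stop on an object; "grip_force" is the grip in N (left out, the last holds). Time passes only in rows, so rows that do not move let the fingers close. It gives the time, the measured TCP pose, the force, the opening and the grip force at its end, in the units of the state.
- status.get_state(): the state, without advancing time (a new reading comes with each control period).
- grab_frame(name): name is "scene" or "side" or "wrist"; returns a dict with "image" (480x640x3 uint8, red, green, blue), "z_map" (480x640 float32, m along the optical axis (not along the pixel's ray), 0 where there is no reading), "K" (3x3 intrinsics, pixels), "pose" (4x4, takes a point from camera to world coordinates). Camera axes: x right, y down, z forward; pixel columns grow to the right and rows downward; lengths in m; the calibration is good to about 2 mm. A picture is of the moment at which its call begins.
- manip.finish_job(): hands the job in; it is judged then, once.
Trained networks look in the newest picture that a camera, given by its name, has taken for a name from the list of things; names that differ only in an ending like _2 or _b are one class to them, and where a whole thing is asked for, a point or a joint stands for the part that bears it (a point fixed in the world has none). Each returns a list of dicts, best first, with "p" (0 to 1); they miss things now and then, are a little off and sometimes report something else, mostly with a low value. They report only what shows in the picture. A call takes as long as a camera call.
- find_in(camera, query): "at" ([x, y, z] in m, in world coordinates, good to about 4 mm: the middle of the surface that is visible of it).
The state is a dict: "time": time; "qpos": joint angles; "qd": joint speeds; "joint_torque": joint torques, N m; "tcp_pos": TCP position; "ee_rot": TCP orientation; "wrist_force": force on the tool from outside, world axes, zero at the start; "wrist_torque": the same for the moment, N m; "gripper_width": finger opening in m; "grip_force": force on a finger pad.
Only numpy, scipy, OpenCV 4.12 (cv2) and the standard library are available. Lean on these libraries where they do the work, as an engineer would, in place of code of your own. Each camera call takes 0.05 s, during which the arm holds its last target. There are 200 camera calls.

### The job

Check that the lids of the two waste cans close by themselves, first the can on the robot's own left and then the one on its right: press the can's lever right down so that its lid stands wide open, hold it there for a good second, then let go and see whether the lid drops shut. Slide the can whose stiff lid stays up onto the repair mat for mending, upright and wholly on the mat, without lifting it and with its lid left standing up to show the fault; leave the sound can standing where it is with its lid shut. Do not tip either can over or disturb the other things on the bench.

Things in the scene. Friction and masses are not known exactly. Their poses are not given: they have to be found in the camera images.
- can_a: Loose bench waste can of plain galvanised sheet, 130 mm diameter, rim 118 mm high, 134 mm over the shut lid, about 0.95 kg, upright; looks just like can_b, and either may be the one on the robot's left (+y). Origin: centre of its underside, z up. Hinge and lever are on its -x side, roughly towards the robot. It slides at 4 to 7 N; over 7 N on the lever may tip it.
- can_a_hinge (a point): Middle of the lid's hinge axis, fixed to the can, with the can's axes: the axis runs along y. It lies 76 mm from the can's centre line, 122 mm above the bench. The 138 mm round lid reaches from here over the can (+x), the lever the other way (-x).
- can_a_lever: Lid-lift lever, a 22 mm wide steel strap rigid with the lid, with a black thumb pad 40 x 34 mm. Origin: middle of the pad's top; x along the lever to the hinge, y along the hinge axis, z out of the pad. The hinge axis is at x 66, z -12 mm in these axes. Lid shut: it rises outwards at 0.5 rad, pad 164 mm up; lid at its stop: slopes down at 0.7 rad, pad 89 mm up. Pressing takes 2 to 6 N (the stiff one more).
- can_a_lid (a joint): Angle of the lid and lever in rad: 0 shut, 1.2 at its stop, wide open; grows as the lever goes down. A sound lid falls shut within a second of letting go, a stiff one stays up. One of the two cans is stiff; only trying shows which.
- can_b: Loose bench waste can of plain galvanised sheet, 130 mm diameter, rim 118 mm high, 134 mm over the shut lid, about 0.95 kg, upright; looks just like can_a, and either may be the one on the robot's left (+y). Origin: centre of its underside, z up. Hinge and lever are on its -x side, roughly towards the robot. It slides at 4 to 7 N; over 7 N on the lever may tip it.
- can_b_hinge (a point): Middle of the lid's hinge axis, fixed to the can, with the can's axes: the axis runs along y. It lies 76 mm from the can's centre line, 122 mm above the bench. The 138 mm round lid reaches from here over the can (+x), the lever the other way (-x).
- can_b_lever: Lid-lift lever, a 22 mm wide steel strap rigid with the lid, with a black thumb pad 40 x 34 mm. Origin: middle of the pad's top; x along the lever to the hinge, y along the hinge axis, z out of the pad. The hinge axis is at x 66, z -12 mm in these axes. Lid shut: it rises outwards at 0.5 rad, pad 164 mm up; lid at its stop: slopes down at 0.7 rad, pad 89 mm up. Pressing takes 2 to 6 N (the stiff one more).
- can_b_lid (a joint): Angle of the lid and lever in rad: 0 shut, 1.2 at its stop, wide open; grows as the lever goes down. A sound lid falls shut within a second of letting go, a stiff one stays up. One of the two cans is stiff; only trying shows which.
- mat: The repair mat: a flat square black rubber mat, 230 x 230 mm, under 2 mm thick, lying on the bench between the two cans; origin at its centre, x and y along its sides. It does not move and a can slides onto it without a step.
- link: Bystander: an orange insulated battery link lying beyond the cans, 190 x 34 x 29 mm; origin under its centre, x along it.
- cleaner: Bystander: a white spray can, 54 mm diameter, 135 mm high, standing beyond the cans; origin under its centre.
- driver: Bystander: a screwdriver with a yellow handle, 170 mm long, lying beyond the mat; its x along it.
- controller: Bystander: a flat sheet-metal control box, 130 x 100 x 28 mm, lying beyond the cans; origin under its centre.

How it is judged:
By the outcome, as a careful person would: the job done as asked, in the order asked, and still so for the second after the job is handed in, with the robot touching nothing.
It also fails if it takes over 72 s, if anything falls off the work surface, if the arm or the gripper's body presses on something with over 40 N, if the wrist force passes 120 N, or if a joint passes its speed limit or range.

## Working session

There is one attempt and no reset: what is moved stays moved. The work goes in short steps, Python scripts to look and compute and a tool call to move; the robot and the scene stay as the last step left them, time stands still between calls to the robot, and variables do not carry over. Pictures are saved under pics/ and viewed, at most 10 in all, crops included, and the job is handed in when it is done.

Besides the shell and the picture viewer there is one more tool, called after "Emit:" as name([rows], argument=value, ...), one row to a line, values as JSON. servo_tool: Moves the arm, as the interface text tells. Shift numbers are shares of 80 mm and turn numbers shares of 0.15 rad, none past 1 either way. Its arguments: {"type":"object","properties":{"plan":{"type":"array"},"grip_force":{"type":"number"}},"required":["plan"]}

```bash
mkdir -p pics
cat > h.py <<'E'
import numpy as np,cv2
from cell import status,grab_frame,manip,find_in
from scipy.spatial.transform import Rotation as R
def snap(cam,fn=None):
    f=grab_frame(cam)
    if fn: cv2.imwrite('pics/'+fn,f['image'][:,:,::-1])
    return f
def cloud(f):
    z=f['z_map'];K=f['K'];v,u=np.indices(z.shape)
    p=np.stack([(u-K[0,2])/K[0,0]*z,(v-K[1,2])/K[1,1]*z,z],-1)
    w=p@f['pose'][:3,:3].T+f['pose'][:3,3]; w[z==0]=np.nan
    return w
E
python3 - <<'E'
from h import *
np.set_printoptions(precision=4,suppress=True)
s=status.get_state();print(s['tcp_pos'],s['ee_rot'],s['time'])
print(R.from_rotvec(s['ee_rot']).as_matrix())
for c in('scene','side'):
    f=snap(c,c+'0.png');print(c,f['pose'][:3,3])
    for n in('can_a','can_a_hinge','can_a_lever','mat','link','cleaner','driver','controller'):
        print(n,[(np.round(d['at'],3).tolist(),round(d['p'],2)) for d in find_in(c,n)])
E
```

```text
[0.2072 0.5628 0.2215] [-0.5512 -3.0924  0.0029] 0.0
[[-0.9384  0.3455 -0.0008]
 [ 0.3455  0.9384 -0.0018]
 [ 0.0001 -0.0019 -1.    ]]
scene [ 1.6217 -0.0934  0.7579]
can_a [([0.564, 0.236, 0.1], 0.92), ([0.61, -0.264, 0.11], 0.68), ([0.755, -0.312, 0.084], 0.43)]
can_a_hinge [([0.608, -0.261, 0.109], 0.8)]
can_a_lever [([0.448, -0.254, 0.155], 0.55), ([0.811, -0.166, 0.027], 0.32)]
mat [([0.582, -0.015, 0.0], 0.74), ([0.564, -0.266, 0.128], 0.19)]
link [([0.75, 0.207, 0.023], 0.62), ([0.446, -0.256, 0.157], 0.56)]
cleaner [([0.755, -0.314, 0.086], 0.91), ([0.564, -0.264, 0.129], 0.75)]
driver [([0.785, -0.015, 0.02], 0.69)]
controller [([0.809, -0.164, 0.025], 0.93)]
side [ 0.4757 -0.8977  0.6633]
can_a [([0.515, 0.209, 0.097], 0.85), ([0.549, -0.318, 0.129], 0.68)]
can_a_hinge [([0.548, -0.315, 0.127], 0.78)]
can_a_lever [([0.442, -0.26, 0.159], 0.65)]
mat [([0.568, 0.007, -0.002], 0.67)]
link [([0.741, 0.169, 0.022], 0.87)]
cleaner [([0.723, -0.337, 0.09], 0.87)]
driver [([0.775, -0.031, 0.022], 0.72), ([0.517, 0.209, 0.092], 0.53)]
controller [([0.773, -0.166, 0.03], 0.73)]
```

View pics/scene0.png

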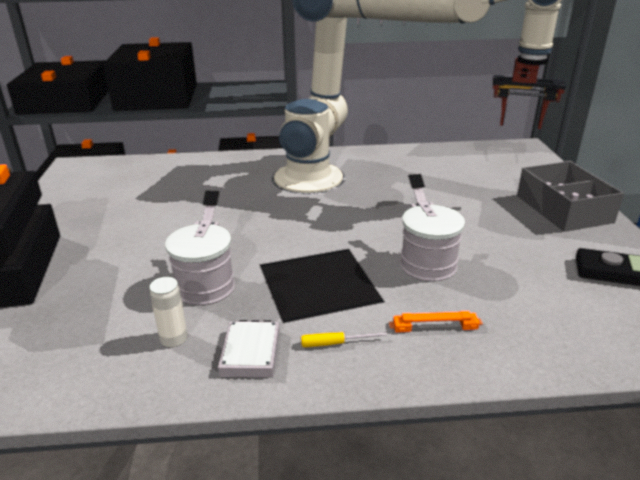

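View pics/side0.png

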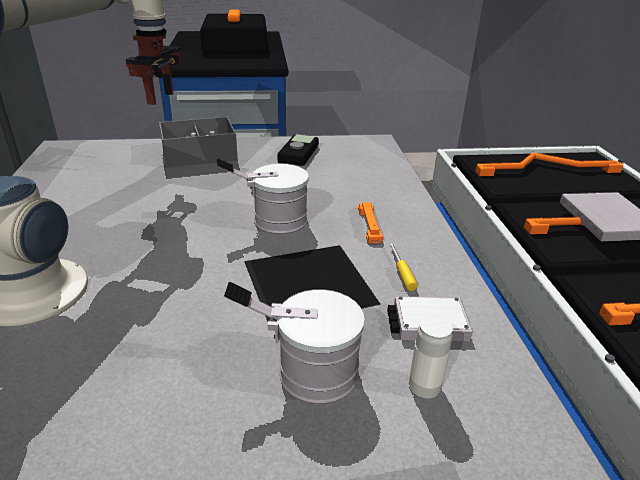

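The scene view looks towards the robot. The left can (+y) has its lid at (433,220) and pad at (416,181). The right can has its lid at (198,240) and pad at (211,197), and the mat is at (320,282). Next I'll measure both cans and the mat from the depth data.

```bash
cat >> h.py <<'E'
def fitc(P):
    A=np.c_[2*P[:,:2],np.ones(len(P))];b=(P[:,:2]**2).sum(1)
    c=np.linalg.lstsq(A,b,rcond=None)[0];return c[:2],np.sqrt(c[2]+c[:2]@c[:2])
E
python3 - <<'E'
from h import *
np.set_printoptions(precision=4,suppress=True)
for c in('scene','side'):
    f=snap(c);w=cloud(f);im=f['image'].astype(int);g=im.max(-1)
    for nm,cy in(('L',.21),('R',-.26)):
        near=(abs(w[...,1]-cy)<.13)&(w[...,0]>.38)&(w[...,0]<.68)
        m=near&(w[...,2]>.126)&(w[...,2]<.139)&(g>150)
        P=w[m]; (x,y),(a,b),an=cv2.minAreaRect((P[:,:2]*1000).astype(np.float32))
        h=cv2.convexHull((P[:,:2]*1000).astype(np.float32))
        print(c,nm,'lid',len(P),cv2.minEnclosingCircle(h),P.mean(0))
        m=near&(w[...,2]>.142)&(w[...,2]<.2)&(g<75)
        P=w[m]; print(' pad',len(P),P.mean(0),P.min(0),P.max(0))
    m=(abs(w[...,1])<.2)&(w[...,0]>.4)&(w[...,0]<.74)&(abs(w[...,2])<.008)&(g<50)
    m=cv2.morphologyEx(m.astype(np.uint8),cv2.MORPH_OPEN,np.ones((5,5)))
    n,l,st,_=cv2.connectedComponentsWithStats(m);k=1+st[1:,4].argmax()
    P=w[l==k];print('mat',cv2.minAreaRect((P[:,:2]*1000).astype(np.float32)))
E
```

```text
scene L lid 1438 ((508.62994384765625, 249.94032287597656), 85.2868881225586) [0.5232 0.2497 0.1294]
 pad 152 [0.397  0.2399 0.1625] [0.3804 0.2237 0.1513] [0.4152 0.2562 0.1728]
scene R lid 1628 ((546.607421875, -272.43115234375), 86.54553985595703) [ 0.5622 -0.2728  0.129 ]
 pad 198 [ 0.4363 -0.2518  0.1624] [ 0.4129 -0.2692  0.1503] [ 0.4576 -0.2347  0.1721]
mat ((569.4426879882812, -12.76593017578125), (229.60243225097656, 226.703857421875), 12.812192916870117)
side L lid 1071 ((507.9137878417969, 249.66351318359375), 82.76010131835938) [0.5194 0.2438 0.13  ]
 pad 107 [0.3959 0.2356 0.1632] [0.3804 0.2186 0.1502] [0.4127 0.2571 0.1729]
side R lid 3978 ((547.4054565429688, -272.0643310546875), 82.25756072998047) [ 0.5572 -0.2801  0.1299]
 pad 402 [ 0.4335 -0.2552  0.1644] [ 0.4136 -0.2726  0.1507] [ 0.4536 -0.2333  0.1755]
mat ((568.2872924804688, -11.2296142578125), (229.3984832763672, 235.069580078125), 12.701021194458008)
```

```bash
cat >> h.py <<'E'
def toolrot(yaw,tilt,roll=0):
    # tool y along can y, pointing down; tilt leans body towards -x of can; roll leans about can x
    B=np.array([[-1,0,0],[0,1,0],[0,0,-1.]])
    return R.from_euler('z',yaw)*R.from_euler('x',roll)*R.from_euler('y',-tilt)*R.from_matrix(B)
def plan(target,Rt):
    s=status.get_state();Rc=R.from_rotvec(s['ee_rot'])
    rv=(Rc.inv()*Rt).as_rotvec();d=np.array(target)-s['tcp_pos']
    print('t',s['time'],'tcp',np.round(s['tcp_pos'],4),'F',np.round(s['wrist_force'],2))
    print('turn rows',np.round(rv/.15,3),' linear AFTER turn',np.round(Rt.inv().apply(d)/.08,3),' linear in present axes',np.round(Rc.inv().apply(d)/.08,3))
E
python3 - <<'E'
from h import *
u=np.array([np.cos(.08),np.sin(.08),0]);h=np.array([.3962,.238,0])+.0522*u
print(h)
plan(h-.050*u+[0,0,.195],toolrot(.08,.3))
a=toolrot(.08,.3)
print('desc shift',a.inv().apply(-.018*u+[0,0,-.075])/.08, a.inv().apply([0,0,.1])/.08)
E
```

```text
[0.44823305 0.24217155 0.        ]
t 1.0 tcp [0.2073 0.5631 0.2226] F [ 0.62  0.02 -0.16]
turn rows [-0.433 -1.969 -2.864]  linear AFTER turn [-1.862 -4.239  0.938]  linear in present axes [-3.645 -2.986  0.346]
desc shift [4.92000904e-01 2.23793901e-18 8.29135912e-01] [-3.69400258e-01 -2.16840434e-18 -1.19417061e+00]
```

Emit:
servo_tool([
  {"dr": [-0.108, -0.492, -0.716], "linear": [0, 0, 0], "hand": -1},
  {"dr": [-0.108, -0.492, -0.716], "linear": [0, 0, 0], "hand": -1},
  {"dr": [-0.108, -0.492, -0.716], "linear": [0, 0, 0], "hand": -1},
  {"dr": [-0.108, -0.492, -0.716], "linear": [0, 0, 0], "hand": -1},
  {"dr": [0, 0, 0], "linear": [-0.233, -0.53, 0.117], "hand": -1},
  {"dr": [0, 0, 0], "linear": [-0.233, -0.53, 0.117], "hand": -1},
  {"dr": [0, 0, 0], "linear": [-0.233, -0.53, 0.117], "hand": -1},
  {"dr": [0, 0, 0], "linear": [-0.233, -0.53, 0.117], "hand": -1},
  {"dr": [0, 0, 0], "linear": [-0.233, -0.53, 0.117], "hand": -1},
  {"dr": [0, 0, 0], "linear": [-0.233, -0.53, 0.117], "hand": -1},
  {"dr": [0, 0, 0], "linear": [-0.233, -0.53, 0.117], "hand": -1},
  {"dr": [0, 0, 0], "linear": [-0.233, -0.53, 0.117], "hand": -1},
  {"dr": [0, 0, 0], "linear": [0, 0, 0], "hand": -1},
  {"dr": [0, 0, 0], "linear": [0, 0, 0], "hand": -1},
])

```text
time: 2.75
tcp_pos: [0.3984, 0.2384, 0.1954]
ee_rot: [-0.113, 2.84, 0.018]
wrist_force: [0.6, 0.0, 0.4]
gripper_width: 0.0004
grip_force: 0.0
```

Run:
```python
from h import *
u=np.array([np.cos(.08),np.sin(.08),0]);h=np.array([.3962,.238,0])+.0522*u
a=toolrot(.08,.3)
plan(h-.050*u+[0,0,.171],a)
s=status.get_state();print(s['gripper_width'],s['wrist_force'])
snap('side','side1.png')
```

```text
t 2.75 tcp [0.3984 0.2384 0.1954] F [0.56 0.   0.38]
turn rows [ 0.003 -0.    -0.005]  linear AFTER turn [ 0.09  -0.003  0.291]  linear in present axes [ 0.09  -0.003  0.291]
0.00041004127296038844 [0.55838045 0.00290037 0.38178418]
```

View pics/side1.png

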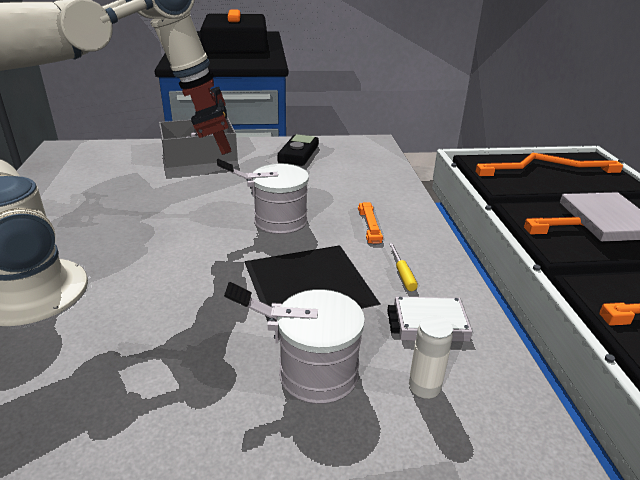

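The fingertip at (225,150) sits just over the left can's pad at (228,165). I'll press most of the way, then ease onto the stop.

Emit:
servo_tool([
  {"dr": [0, 0, 0], "linear": [0.045, 0, 0.145], "hand": -1},
  {"dr": [0, 0, 0], "linear": [0.045, 0, 0.145], "hand": -1},
  {"dr": [0, 0, 0], "linear": [0.045, 0, 0.081], "hand": -1},
  {"dr": [0, 0, 0], "linear": [0.045, 0, 0.081], "hand": -1},
  {"dr": [0, 0, 0], "linear": [0.045, 0, 0.081], "hand": -1},
  {"dr": [0, 0, 0], "linear": [0.045, 0, 0.081], "hand": -1},
  {"dr": [0, 0, 0], "linear": [0.045, 0, 0.081], "hand": -1},
  {"dr": [0, 0, 0], "linear": [0.045, 0, 0.081], "hand": -1},
])

```text
time: 3.8
tcp_pos: [0.3895, 0.2377, 0.1272]
ee_rot: [-0.114, 2.838, 0.018]
wrist_force: [0.3, 0.7, 3.9]
gripper_width: 0.0003
grip_force: 1.7
```

Emit:
servo_tool([
  {"dr": [0, 0, 0], "linear": [0.045, 0, 0.081], "hand": -1},
  {"dr": [0, 0, 0], "linear": [0.045, 0, 0.081], "hand": -1},
  {"dr": [0, 0, 0], "linear": [0.045, 0, 0.081], "hand": -1},
  {"dr": [0, 0, 0], "linear": [0.0, 0, 0.0], "hand": -1},
])

```text
time: 4.3
tcp_pos: [0.3845, 0.2367, 0.1047]
ee_rot: [-0.114, 2.841, 0.016]
wrist_force: [0.5, 1.1, 3.7]
gripper_width: 0.0006
grip_force: 1.1
```

```bash
cat >> h.py <<'E'
def lid(cy,x0=.38,x1=.70,cam='side',fn=None):
    # lid/lever angle from high white points & pad
    f=snap(cam,fn);w=cloud(f);g=f['image'].max(-1).astype(int)
    n=(abs(w[...,1]-cy)<.11)&(w[...,0]>x0)&(w[...,0]<x1)&(w[...,2]>.145)
    s=status.get_state();n&=np.linalg.norm(w-s['tcp_pos'],axis=-1)>.05
    P=w[n&(g>130)]
    if len(P): print('high pts',len(P),'mean',P.mean(0).round(3),'max z',P[:,2].max().round(3),'x at top',P[P[:,2]>P[:,2].max()-.01,0].mean().round(3))
    for z0 in (.15,.17,.19,.21,.23,.25):
        q=P[abs(P[:,2]-z0)<.01]
        if len(q):print(z0,len(q),np.round(np.median(q,0),3),q[:,1].min().round(3),q[:,1].max().round(3))
E
python3 - <<'E'
from h import *
u=np.array([np.cos(.08),np.sin(.08),0]);h=np.array([.3962,.238,0])+.0522*u
plan(h-.068*u+[0,0,.086],toolrot(.08,.3))
lid(.247)
E
```

```text
t 4.3 tcp [0.3845 0.2367 0.1047] F [0.54 1.15 3.66]
turn rows [-0.005 -0.007  0.001]  linear AFTER turn [0.117 0.004 0.209]  linear in present axes [0.117 0.004 0.209]
high pts 965 mean [0.486 0.226 0.201] max z 0.249 x at top 0.512
0.15 73 [0.452 0.228 0.154] 0.185 0.285
0.17 169 [0.466 0.212 0.171] 0.178 0.304
0.19 221 [0.478 0.215 0.19 ] 0.178 0.313
0.21 233 [0.49  0.212 0.21 ] 0.179 0.308
0.23 205 [0.504 0.22  0.23 ] 0.19 0.296
0.25 64 [0.513 0.242 0.243] 0.222 0.273
```

Emit:
servo_tool([
  {"dr": [0, 0, 0], "linear": [0.024, 0, 0.042], "hand": -1},
  {"dr": [0, 0, 0], "linear": [0.024, 0, 0.042], "hand": -1},
  {"dr": [0, 0, 0], "linear": [0.024, 0, 0.042], "hand": -1},
  {"dr": [0, 0, 0], "linear": [0.024, 0, 0.042], "hand": -1},
  {"dr": [0, 0, 0], "linear": [0.0, 0, 0.0], "hand": -1},
])

```text
time: 4.97
tcp_pos: [0.3808, 0.2366, 0.0895]
ee_rot: [-0.114, 2.841, 0.016]
wrist_force: [-0.2, 0.5, 0.5]
gripper_width: 0.0003
grip_force: 0.5
```

Run:
```python
from h import *
u=np.array([np.cos(.08),np.sin(.08),0]);h=np.array([.3962,.238,0])+.0522*u
plan(h-.068*u+[0,0,.086],toolrot(.08,.3))
lid(.247)
```

```text
t 4.975 tcp [0.3808 0.2366 0.0895] F [-0.2   0.46  0.54]
turn rows [-0.004 -0.013  0.002]  linear AFTER turn [0.017 0.003 0.041]  linear in present axes [0.017 0.003 0.041]
high pts 847 mean [0.48  0.224 0.209] max z 0.259 x at top 0.499
0.15 44 [0.452 0.229 0.154] 0.194 0.291
0.17 115 [0.462 0.212 0.172] 0.177 0.305
0.19 172 [0.47  0.209 0.191] 0.153 0.308
0.21 184 [0.479 0.205 0.21 ] 0.177 0.31
0.23 179 [0.488 0.207 0.229] 0.187 0.302
0.25 153 [0.497 0.232 0.249] 0.204 0.288
```

Emit:
servo_tool([
  {"dr": [0, 0, 0], "linear": [0.01, 0, 0.02], "hand": -1},
  {"dr": [0, 0, 0], "linear": [0.01, 0, 0.02], "hand": -1},
  {"dr": [0, 0, 0], "linear": [0.0, 0, 0.0], "hand": -1},
])

```text
time: 5.4
tcp_pos: [0.3813, 0.2368, 0.0879]
ee_rot: [-0.113, 2.838, 0.018]
wrist_force: [-0.9, -0.9, 5.1]
gripper_width: 0.0003
grip_force: 2.5
```

Emit:
servo_tool([
  {"dr": [0, 0, 0], "linear": [0.005, 0, 0.015], "hand": -1},
  {"dr": [0, 0, 0], "linear": [0.0, 0, 0.0], "hand": -1},
])

```text
time: 5.65
tcp_pos: [0.3814, 0.2368, 0.0876]
ee_rot: [-0.113, 2.837, 0.018]
wrist_force: [-4.0, -3.1, 10.4]
gripper_width: 0.0004
grip_force: 5.2
```

Run:
```python
from h import *
u=np.array([np.cos(.08),np.sin(.08),0]);h=np.array([.3962,.238,0])+.0522*u
plan(h-.068*u+[0,0,.086],toolrot(.08,.3))
lid(.247)
```

```text
t 5.65 tcp [0.3814 0.2368 0.0876] F [-4.   -3.1  10.41]
turn rows [ 0.003  0.015 -0.003]  linear AFTER turn [0.018 0.    0.016]  linear in present axes [0.018 0.    0.016]
high pts 826 mean [0.478 0.223 0.21 ] max z 0.26 x at top 0.497
0.15 38 [0.452 0.224 0.154] 0.197 0.287
0.17 108 [0.46  0.215 0.171] 0.178 0.301
0.19 166 [0.469 0.205 0.191] 0.175 0.309
0.21 180 [0.477 0.2   0.21 ] 0.179 0.305
0.23 175 [0.486 0.206 0.23 ] 0.183 0.301
0.25 159 [0.495 0.23  0.249] 0.198 0.29
```

It's at the stop. I'll ease back a little, hold, and check.

Emit:
servo_tool([
  {"dr": [0, 0, 0], "linear": [-0.005, 0, -0.015], "hand": -1},
  {"dr": [0, 0, 0], "linear": [0, 0, 0], "hand": -1},
  {"dr": [0, 0, 0], "linear": [0, 0, 0], "hand": -1},
])

```text
time: 6.08
tcp_pos: [0.3813, 0.2368, 0.0878]
ee_rot: [-0.113, 2.838, 0.018]
wrist_force: [-1.8, -1.3, 5.9]
gripper_width: 0.0004
grip_force: 3.0
```

Emit:
servo_tool([
  {"dr": [0, 0, 0], "linear": [0, 0, 0], "hand": -1},
  {"dr": [0, 0, 0], "linear": [0, 0, 0], "hand": -1},
  {"dr": [0, 0, 0], "linear": [0, 0, 0], "hand": -1},
  {"dr": [0, 0, 0], "linear": [0, 0, 0], "hand": -1},
  {"dr": [0, 0, 0], "linear": [0, 0, 0], "hand": -1},
  {"dr": [0, 0, 0], "linear": [0, 0, 0], "hand": -1},
  {"dr": [0, 0, 0], "linear": [0, 0, 0], "hand": -1},
  {"dr": [0, 0, 0], "linear": [0, 0, 0], "hand": -1},
])

```text
time: 7.08
tcp_pos: [0.3813, 0.2368, 0.0878]
ee_rot: [-0.113, 2.838, 0.018]
wrist_force: [-1.9, -0.8, 6.7]
gripper_width: 0.0003
grip_force: 3.0
```

Run:
```python
from h import *
lid(.247,fn='hold1.png')
a=toolrot(.08,.3)
print(a.inv().apply([-.03,0,.14])/.08)
```

```text
high pts 831 mean [0.478 0.223 0.21 ] max z 0.259 x at top 0.497
0.15 39 [0.452 0.224 0.155] 0.195 0.286
0.17 117 [0.46  0.212 0.171] 0.157 0.305
0.19 162 [0.469 0.206 0.191] 0.176 0.305
0.21 182 [0.478 0.198 0.21 ] 0.178 0.306
0.23 174 [0.486 0.207 0.23 ] 0.184 0.297
0.25 157 [0.495 0.229 0.249] 0.199 0.289
[-0.16005497  0.02996801 -1.7823045 ]
```

View pics/hold1.png

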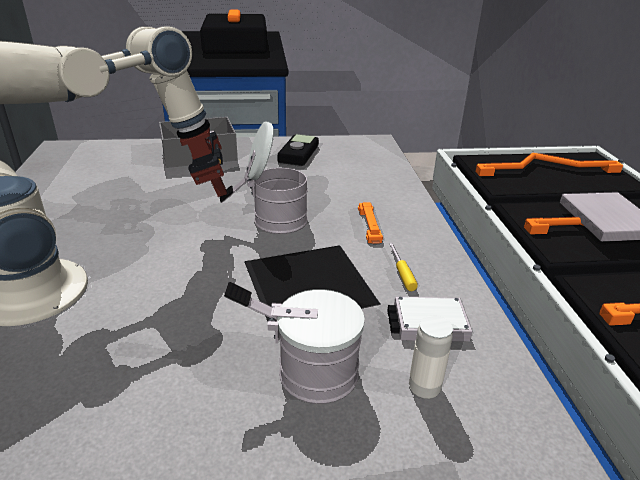

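The lid stands wide open at (262,150), held for over a second. Now I'll release and back off along the tool axis.

Emit:
servo_tool([
  {"dr": [0, 0, 0], "linear": [0, 0, -0.7], "hand": -1},
  {"dr": [0, 0, 0], "linear": [0, 0, -0.7], "hand": -1},
  {"dr": [0, 0, 0], "linear": [0, 0, -0.4], "hand": -1},
  {"dr": [0, 0, 0], "linear": [0, 0, 0], "hand": -1},
  {"dr": [0, 0, 0], "linear": [0, 0, 0], "hand": -1},
  {"dr": [0, 0, 0], "linear": [0, 0, 0], "hand": -1},
  {"dr": [0, 0, 0], "linear": [0, 0, 0], "hand": -1},
  {"dr": [0, 0, 0], "linear": [0, 0, 0], "hand": -1},
  {"dr": [0, 0, 0], "linear": [0, 0, 0], "hand": -1},
  {"dr": [0, 0, 0], "linear": [0, 0, 0], "hand": -1},
  {"dr": [0, 0, 0], "linear": [0, 0, 0], "hand": -1},
  {"dr": [0, 0, 0], "linear": [0, 0, 0], "hand": -1},
])

```text
time: 8.62
tcp_pos: [0.3384, 0.2333, 0.2246]
ee_rot: [-0.114, 2.84, 0.017]
wrist_force: [-0.1, -0.4, 0.1]
gripper_width: 0.0004
grip_force: 0.0
```

Run:
```python
from h import *
lid(.247,fn='rel1.png')
yaw=-.18;u=np.array([np.cos(yaw),np.sin(yaw),0]);h=np.array([.435,-.2535,0])+.0522*u
plan(h-.050*u+[0,0,.195],toolrot(yaw,.3))
```

```text
high pts 827 mean [0.479 0.223 0.21 ] max z 0.259 x at top 0.497
0.15 43 [0.452 0.229 0.154] 0.195 0.286
0.17 108 [0.46  0.209 0.171] 0.179 0.307
0.19 160 [0.469 0.205 0.19 ] 0.176 0.309
0.21 184 [0.477 0.201 0.21 ] 0.179 0.307
0.23 177 [0.486 0.206 0.23 ] 0.186 0.3
0.25 155 [0.495 0.231 0.249] 0.201 0.289
t 8.675 tcp [0.3385 0.2333 0.2246] F [-0.11  0.46 -0.68]
turn rows [ 0.512 -0.     1.656]  linear AFTER turn [-2.092 -5.77   1.034]  linear in present axes [-0.6   -6.169  0.573]
```

View pics/rel1.png

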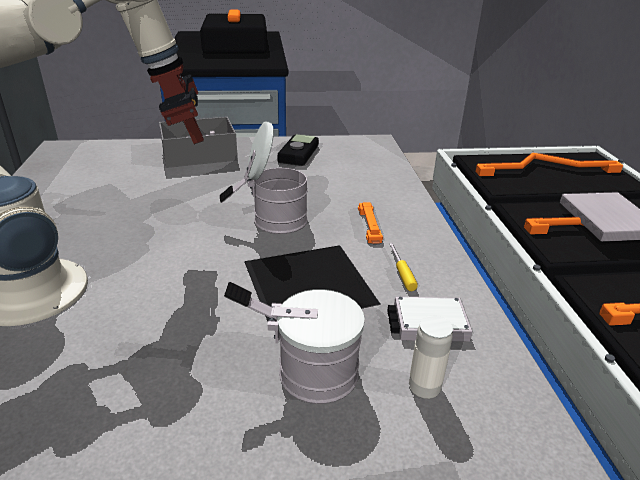

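The left lid at (262,150) stays up with nothing touching it, so the left can is the stiff one. Next is the right can.

Emit:
servo_tool([
  {"dr": [0.256, 0, 0.828], "linear": [0, 0, 0], "hand": -1},
  {"dr": [0.256, 0, 0.828], "linear": [0, 0, 0], "hand": -1},
  {"dr": [0, 0, 0], "linear": [-0.19, -0.525, 0.094], "hand": -1},
  {"dr": [0, 0, 0], "linear": [-0.19, -0.525, 0.094], "hand": -1},
  {"dr": [0, 0, 0], "linear": [-0.19, -0.525, 0.094], "hand": -1},
  {"dr": [0, 0, 0], "linear": [-0.19, -0.525, 0.094], "hand": -1},
  {"dr": [0, 0, 0], "linear": [-0.19, -0.525, 0.094], "hand": -1},
  {"dr": [0, 0, 0], "linear": [-0.19, -0.525, 0.094], "hand": -1},
  {"dr": [0, 0, 0], "linear": [-0.19, -0.525, 0.094], "hand": -1},
  {"dr": [0, 0, 0], "linear": [-0.19, -0.525, 0.094], "hand": -1},
  {"dr": [0, 0, 0], "linear": [-0.19, -0.525, 0.094], "hand": -1},
  {"dr": [0, 0, 0], "linear": [-0.19, -0.525, 0.094], "hand": -1},
  {"dr": [0, 0, 0], "linear": [-0.19, -0.525, 0.094], "hand": -1},
  {"dr": [0, 0, 0], "linear": [0, 0, 0], "hand": -1},
  {"dr": [0, 0, 0], "linear": [0, 0, 0], "hand": -1},
])

```text
time: 10.55
tcp_pos: [0.4368, -0.2538, 0.1949]
ee_rot: [0.256, 2.832, -0.038]
wrist_force: [-0.3, 0.2, -0.3]
gripper_width: 0.0005
grip_force: 0.0
```

Run:
```python
from h import *
yaw=-.18;u=np.array([np.cos(yaw),np.sin(yaw),0]);h=np.array([.435,-.2535,0])+.0522*u
plan(h-.050*u+[0,0,.171],toolrot(yaw,.3))
```

```text
t 10.55 tcp [ 0.4368 -0.2538  0.1949] F [-0.29  0.24 -0.34]
turn rows [ 0.003 -0.004 -0.002]  linear AFTER turn [ 0.084 -0.001  0.286]  linear in present axes [ 0.084 -0.001  0.286]
```

Same press as before, ending just short of the stop.

Emit:
servo_tool([
  {"dr": [0, 0, 0], "linear": [0.045, 0, 0.145], "hand": -1},
  {"dr": [0, 0, 0], "linear": [0.045, 0, 0.145], "hand": -1},
  {"dr": [0, 0, 0], "linear": [0.045, 0, 0.081], "hand": -1},
  {"dr": [0, 0, 0], "linear": [0.045, 0, 0.081], "hand": -1},
  {"dr": [0, 0, 0], "linear": [0.045, 0, 0.081], "hand": -1},
  {"dr": [0, 0, 0], "linear": [0.045, 0, 0.081], "hand": -1},
  {"dr": [0, 0, 0], "linear": [0.045, 0, 0.081], "hand": -1},
  {"dr": [0, 0, 0], "linear": [0.045, 0, 0.081], "hand": -1},
])

```text
time: 11.55
tcp_pos: [0.4281, -0.2527, 0.1267]
ee_rot: [0.255, 2.83, -0.039]
wrist_force: [1.6, 0.3, 1.3]
gripper_width: 0.0005
grip_force: 0.6
```

Emit:
servo_tool([
  {"dr": [0, 0, 0], "linear": [0.045, 0, 0.081], "hand": -1},
  {"dr": [0, 0, 0], "linear": [0.045, 0, 0.081], "hand": -1},
  {"dr": [0, 0, 0], "linear": [0.045, 0, 0.081], "hand": -1},
  {"dr": [0, 0, 0], "linear": [0.024, 0, 0.042], "hand": -1},
  {"dr": [0, 0, 0], "linear": [0.024, 0, 0.042], "hand": -1},
  {"dr": [0, 0, 0], "linear": [0.024, 0, 0.042], "hand": -1},
  {"dr": [0, 0, 0], "linear": [0.024, 0, 0.042], "hand": -1},
  {"dr": [0, 0, 0], "linear": [0, 0, 0], "hand": -1},
  {"dr": [0, 0, 0], "linear": [0, 0, 0], "hand": -1},
])

```text
time: 12.68
tcp_pos: [0.42, -0.2511, 0.0901]
ee_rot: [0.256, 2.832, -0.038]
wrist_force: [-0.9, 0.1, 1.0]
gripper_width: 0.0003
grip_force: 0.2
```

Run:
```python
from h import *
lid(-.27)
s=status.get_state();print(s['wrist_force'],s['tcp_pos'])
```

```text
high pts 2333 mean [ 0.489 -0.285  0.243] max z 0.461 x at top 0.382
0.15 70 [ 0.487 -0.281  0.154] -0.317 -0.224
0.17 201 [ 0.495 -0.303  0.172] -0.333 -0.175
0.19 342 [ 0.503 -0.307  0.191] -0.336 -0.205
0.21 379 [ 0.513 -0.326  0.21 ] -0.336 -0.205
0.23 409 [ 0.523 -0.315  0.23 ] -0.33 -0.218
0.25 466 [ 0.536 -0.287  0.25 ] -0.315 -0.227
[-0.15100327 -0.45978538  0.45944352] [ 0.41998952 -0.25115097  0.09016594]
```

Emit:
servo_tool([
  {"dr": [0, 0, 0], "linear": [0.01, 0, 0.02], "hand": -1},
  {"dr": [0, 0, 0], "linear": [0.01, 0, 0.02], "hand": -1},
  {"dr": [0, 0, 0], "linear": [0.0, 0, 0.0], "hand": -1},
])

```text
time: 13.1
tcp_pos: [0.4198, -0.2512, 0.0871]
ee_rot: [0.255, 2.83, -0.039]
wrist_force: [-0.2, 0.2, 2.3]
gripper_width: 0.0005
grip_force: 0.8
```

Emit:
servo_tool([
  {"dr": [0, 0, 0], "linear": [0.002, 0, 0.006], "hand": -1},
  {"dr": [0, 0, 0], "linear": [0.0, 0, 0.0], "hand": -1},
])

```text
time: 13.35
tcp_pos: [0.4199, -0.2512, 0.0869]
ee_rot: [0.255, 2.83, -0.04]
wrist_force: [-1.1, 0.5, 3.9]
gripper_width: 0.0009
grip_force: 2.0
```

Emit:
servo_tool([
  {"dr": [0, 0, 0], "linear": [0.002, 0, 0.006], "hand": -1},
  {"dr": [0, 0, 0], "linear": [0.0, 0, 0.0], "hand": -1},
])

```text
time: 13.6
tcp_pos: [0.4199, -0.2513, 0.0868]
ee_rot: [0.255, 2.83, -0.04]
wrist_force: [-0.9, 1.5, 6.7]
gripper_width: 0.0004
grip_force: 3.1
```

Emit:
servo_tool([
  {"dr": [0, 0, 0], "linear": [0, 0, 0], "hand": -1},
  {"dr": [0, 0, 0], "linear": [0, 0, 0], "hand": -1},
  {"dr": [0, 0, 0], "linear": [0, 0, 0], "hand": -1},
  {"dr": [0, 0, 0], "linear": [0, 0, 0], "hand": -1},
  {"dr": [0, 0, 0], "linear": [0, 0, 0], "hand": -1},
  {"dr": [0, 0, 0], "linear": [0, 0, 0], "hand": -1},
  {"dr": [0, 0, 0], "linear": [0, 0, 0], "hand": -1},
  {"dr": [0, 0, 0], "linear": [0, 0, 0], "hand": -1},
  {"dr": [0, 0, 0], "linear": [0, 0, 0], "hand": -1},
  {"dr": [0, 0, 0], "linear": [0, 0, 0], "hand": -1},
])

```text
time: 14.85
tcp_pos: [0.4199, -0.2513, 0.0868]
ee_rot: [0.255, 2.83, -0.04]
wrist_force: [-1.4, 1.3, 7.0]
gripper_width: 0.0008
grip_force: 3.1
```

Run:
```python
from h import *
lid(-.27,fn='hold2.png')
```

```text
high pts 2197 mean [ 0.488 -0.286  0.243] max z 0.456 x at top 0.382
0.15 51 [ 0.486 -0.284  0.153] -0.315 -0.213
0.17 187 [ 0.493 -0.309  0.171] -0.333 -0.173
0.19 315 [ 0.501 -0.311  0.191] -0.336 -0.206
0.21 344 [ 0.51  -0.327  0.21 ] -0.336 -0.207
0.23 384 [ 0.519 -0.317  0.23 ] -0.33 -0.214
0.25 483 [ 0.532 -0.288  0.251] -0.317 -0.229
```

View pics/hold2.png

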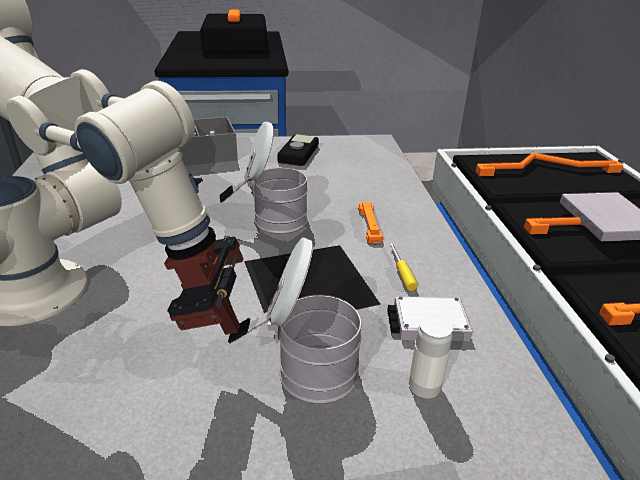

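The right lid at (293,280) is wide open, with force rising hard against the stop, and has been held for over a second. Now I'll release it.

Emit:
servo_tool([
  {"dr": [0, 0, 0], "linear": [0, 0, -0.7], "hand": -1},
  {"dr": [0, 0, 0], "linear": [0, 0, -0.7], "hand": -1},
  {"dr": [0, 0, 0], "linear": [0, 0, -0.4], "hand": -1},
  {"dr": [0, 0, 0], "linear": [0, 0, 0], "hand": -1},
  {"dr": [0, 0, 0], "linear": [0, 0, 0], "hand": -1},
  {"dr": [0, 0, 0], "linear": [0, 0, 0], "hand": -1},
  {"dr": [0, 0, 0], "linear": [0, 0, 0], "hand": -1},
  {"dr": [0, 0, 0], "linear": [0, 0, 0], "hand": -1},
  {"dr": [0, 0, 0], "linear": [0, 0, 0], "hand": -1},
  {"dr": [0, 0, 0], "linear": [0, 0, 0], "hand": -1},
  {"dr": [0, 0, 0], "linear": [0, 0, 0], "hand": -1},
  {"dr": [0, 0, 0], "linear": [0, 0, 0], "hand": -1},
])

```text
time: 16.4
tcp_pos: [0.3777, -0.2434, 0.2233]
ee_rot: [0.255, 2.831, -0.039]
wrist_force: [-0.1, -0.3, -0.6]
gripper_width: 0.0004
grip_force: 0.0
```

Run:
```python
from h import *
f=snap('scene','rel2.png');w=cloud(f);g=f['image'].max(-1)
# left can rim points (can stiff, open) 
n=(abs(w[...,1]-.247)<.1)&(w[...,0]>.42)&(w[...,0]<.62)
for lo,hi in((.112,.122),(.03,.1)):
    P=w[n&(w[...,2]>lo)&(w[...,2]<hi)];P=P[P[:,0]>.47];print(len(P),fitc(P))
n=(abs(w[...,1]+.27)<.1)&(w[...,0]>.46)&(w[...,0]<.66)&(w[...,2]>.126)
P=w[n];print('R lid',len(P),P.mean(0),P[:,2].max())
```

```text
243 (array([0.52362296, 0.25183733]), np.float64(0.06342037037687161))
1805 (array([0.52386865, 0.25183191]), np.float64(0.06363026836496971))
R lid 1679 [ 0.56022289 -0.27236646  0.12916023] 0.14461018228396605
```

View pics/rel2.png

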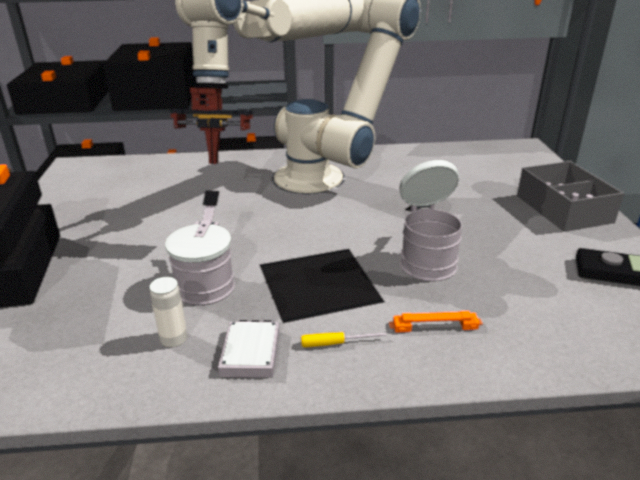

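The right lid at (198,240) has dropped shut, and the left lid at (429,180) is still up, so the left can goes to the mat. I'll push it with the open fingers as a two-point cradle, tilted so the body stays clear of the lid.

```bash
cat >> h.py <<'E'
C=np.array([.524,.250,0]);G=np.array([.569,-.012,0]);D=(G-C)/np.linalg.norm(G-C)
def pushrot(t=.6):
    e=np.array([-D[1],D[0],0]);z=np.sin(t)*D-np.cos(t)*np.array([0,0,1.])
    return R.from_matrix(np.c_[np.cross(e,z),e,z])
E
python3 - <<'E'
from h import *
f=snap('scene');w=cloud(f)
n=(w[...,1]>.36)&(w[...,2]>.015)&(w[...,2]<.14)&(w[...,0]>.2)&(w[...,0]<.95)
P=w[n];l=P[P[:,2]>.03];print('bin',np.percentile(l,[1,99],axis=0).round(3));
q=P[P[:,0]>.5];print('meter',np.percentile(q,[1,99],axis=0).round(3),len(q)) if len(q) else 0
s=status.get_state();Rc=R.from_rotvec(s['ee_rot']);print(s['qpos'],D)
p=s['tcp_pos'];print('rise',Rc.inv().apply([0,0,.33-p[2]])/.08)
T=C-.11*D+[0,0,.33];print(T,'move',Rc.inv().apply(T-p-[0,0,.33-p[2]])/.08)
print('turn',(Rc.inv()*pushrot()).as_rotvec()/.15)
E
```

```text
bin [[0.204 0.594 0.031]
 [0.643 0.793 0.091]]
meter [[0.54  0.583 0.016]
 [0.654 0.722 0.045]] 1651
[-0.77912992 -0.58358463  1.82504085  0.16781394  1.64884512 -2.13572808] [ 0.16927703 -0.98556851  0.        ]
rise [-3.94036152e-01 -2.40998610e-04 -1.27386319e+00]
[0.50537953 0.35841254 0.33      ] move [-0.21435191  7.68740649  0.06484978]
turn [ 3.55085515 -1.74386719  7.35336131]
```

Emit:
servo_tool([
  {"dr": [0, 0, 0], "linear": [-0.131, 0, -0.425], "hand": 1},
  {"dr": [0, 0, 0], "linear": [-0.131, 0, -0.425], "hand": 1},
  {"dr": [0, 0, 0], "linear": [-0.131, 0, -0.425], "hand": 1},
  {"dr": [0, 0, 0], "linear": [-0.015, 0.549, 0.005], "hand": 1},
  {"dr": [0, 0, 0], "linear": [-0.015, 0.549, 0.005], "hand": 1},
  {"dr": [0, 0, 0], "linear": [-0.015, 0.549, 0.005], "hand": 1},
  {"dr": [0, 0, 0], "linear": [-0.015, 0.549, 0.005], "hand": 1},
  {"dr": [0, 0, 0], "linear": [-0.015, 0.549, 0.005], "hand": 1},
  {"dr": [0, 0, 0], "linear": [-0.015, 0.549, 0.005], "hand": 1},
  {"dr": [0, 0, 0], "linear": [-0.015, 0.549, 0.005], "hand": 1},
  {"dr": [0, 0, 0], "linear": [-0.015, 0.549, 0.005], "hand": 1},
  {"dr": [0, 0, 0], "linear": [-0.015, 0.549, 0.005], "hand": 1},
  {"dr": [0, 0, 0], "linear": [-0.015, 0.549, 0.005], "hand": 1},
  {"dr": [0, 0, 0], "linear": [-0.015, 0.549, 0.005], "hand": 1},
  {"dr": [0, 0, 0], "linear": [-0.015, 0.549, 0.005], "hand": 1},
  {"dr": [0, 0, 0], "linear": [-0.015, 0.549, 0.005], "hand": 1},
  {"dr": [0, 0, 0], "linear": [-0.015, 0.549, 0.005], "hand": 1},
])

```text
time: 18.62
tcp_pos: [0.5052, 0.36, 0.3294]
ee_rot: [0.255, 2.831, -0.039]
wrist_force: [0.3, 0.1, -0.1]
gripper_width: 0.0874
grip_force: 0.0
```

Emit:
servo_tool([
  {"dr": [0.395, -0.194, 0.817], "linear": [0, 0, 0], "hand": 1},
  {"dr": [0.395, -0.194, 0.817], "linear": [0, 0, 0], "hand": 1},
  {"dr": [0.395, -0.194, 0.817], "linear": [0, 0, 0], "hand": 1},
  {"dr": [0.395, -0.194, 0.817], "linear": [0, 0, 0], "hand": 1},
  {"dr": [0.395, -0.194, 0.817], "linear": [0, 0, 0], "hand": 1},
  {"dr": [0.395, -0.194, 0.817], "linear": [0, 0, 0], "hand": 1},
  {"dr": [0.395, -0.194, 0.817], "linear": [0, 0, 0], "hand": 1},
  {"dr": [0.395, -0.194, 0.817], "linear": [0, 0, 0], "hand": 1},
  {"dr": [0.395, -0.194, 0.817], "linear": [0, 0, 0], "hand": 1},
  {"dr": [0, 0, 0], "linear": [0, 0, 0], "hand": 1},
])

```text
time: 19.88
tcp_pos: [0.5058, 0.3589, 0.3273]
ee_rot: [1.695, 2.015, -0.53]
wrist_force: [0.6, 0.2, -0.5]
gripper_width: 0.0877
grip_force: 0.0
```

Run:
```python
from h import *
plan(C-.11*D+[0,0,.036],pushrot());s=status.get_state();print(s['gripper_width'],s['qpos'])
```

```text
t 19.875 tcp [0.5058 0.3589 0.3273] F [ 0.55  0.16 -0.45]
turn rows [-0.016  0.014  0.016]  linear AFTER turn [ 2.051 -0.007  3.008]  linear in present axes [2.058 0.005 3.004]
0.0876544247433102 [ 0.81731686  0.49188723  0.67648981 -0.62531684  2.26362857  0.30851262]
```

Emit:
servo_tool([
  {"dr": [0, 0, 0], "linear": [0.257, 0, 0.376], "hand": 1},
  {"dr": [0, 0, 0], "linear": [0.257, 0, 0.376], "hand": 1},
  {"dr": [0, 0, 0], "linear": [0.257, 0, 0.376], "hand": 1},
  {"dr": [0, 0, 0], "linear": [0.257, 0, 0.376], "hand": 1},
  {"dr": [0, 0, 0], "linear": [0.257, 0, 0.376], "hand": 1},
  {"dr": [0, 0, 0], "linear": [0.257, 0, 0.376], "hand": 1},
  {"dr": [0, 0, 0], "linear": [0.257, 0, 0.376], "hand": 1},
  {"dr": [0, 0, 0], "linear": [0.257, 0, 0.376], "hand": 1},
  {"dr": [0, 0, 0], "linear": [0, 0, 0], "hand": 1},
  {"dr": [0, 0, 0], "linear": [0, 0, 0], "hand": 1},
])

```text
time: 21.12
tcp_pos: [0.5055, 0.3585, 0.0401]
ee_rot: [1.697, 2.014, -0.523]
wrist_force: [0.6, 0.7, 0.0]
gripper_width: 0.088
grip_force: 0.0
```

Run:
```python
from h import *
plan(C-.062*D+[0,0,.036],pushrot());snap('scene','pre.png')
Rc=R.from_rotvec(status.get_state()['ee_rot']);print(Rc.inv().apply(D*.01)/.08)
```

```text
t 21.125 tcp [0.5055 0.3585 0.0401] F [0.57 0.7  0.02]
turn rows [ 0.011 -0.007 -0.001]  linear AFTER turn [-0.467 -0.001  0.382]  linear in present axes [-0.468 -0.002  0.381]
[-1.03291917e-01 -7.38084242e-05  7.03972615e-02]
```

View pics/pre.png

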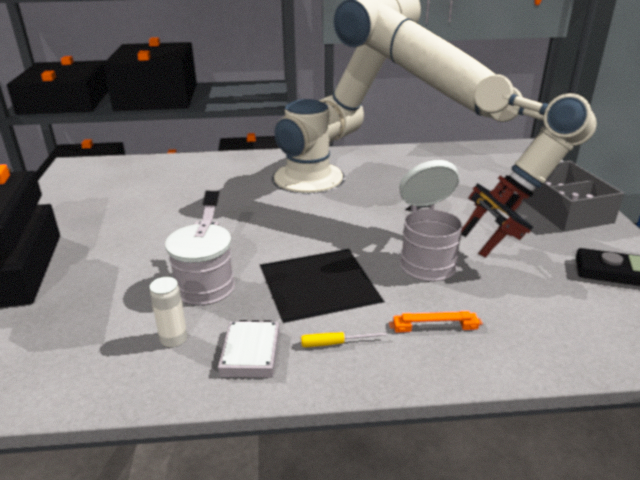

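The fingers at (490,230) stand beside the left can at (431,245), clear of its lid. I'll close in and start pushing gently.

Emit:
servo_tool([
  {"dr": [0, 0, 0], "linear": [-0.078, 0, 0.0635], "hand": 1},
  {"dr": [0, 0, 0], "linear": [-0.078, 0, 0.0635], "hand": 1},
  {"dr": [0, 0, 0], "linear": [-0.078, 0, 0.0635], "hand": 1},
  {"dr": [0, 0, 0], "linear": [-0.078, 0, 0.0635], "hand": 1},
  {"dr": [0, 0, 0], "linear": [-0.078, 0, 0.0635], "hand": 1},
  {"dr": [0, 0, 0], "linear": [-0.078, 0, 0.0635], "hand": 1},
  {"dr": [0, 0, 0], "linear": [-0.026, 0, 0.0175], "hand": 1},
  {"dr": [0, 0, 0], "linear": [-0.026, 0, 0.0175], "hand": 1},
  {"dr": [0, 0, 0], "linear": [-0.026, 0, 0.0175], "hand": 1},
  {"dr": [0, 0, 0], "linear": [-0.026, 0, 0.0175], "hand": 1},
  {"dr": [0, 0, 0], "linear": [-0.052, 0, 0.035], "hand": 1},
  {"dr": [0, 0, 0], "linear": [-0.052, 0, 0.035], "hand": 1},
  {"dr": [0, 0, 0], "linear": [-0.052, 0, 0.035], "hand": 1},
  {"dr": [0, 0, 0], "linear": [-0.052, 0, 0.035], "hand": 1},
])

```text
time: 22.92
tcp_pos: [0.5182, 0.2827, 0.0341]
ee_rot: [1.697, 2.017, -0.522]
wrist_force: [-1.3, 5.8, -1.3]
gripper_width: 0.0878
grip_force: 2.7
```

```bash
cat >> h.py <<'E'
def can(cx,cy):
    f=snap('scene');w=cloud(f);g=f['image'].astype(int)
    n=(abs(w[...,1]-cy)<.085)&(w[...,0]>cx)&(w[...,0]<cx+.085)&(w[...,2]>.06)&(w[...,2]<.115)&(g[...,0]-g[...,1]<25)
    P=w[n];print('can',len(P),fitc(P))
E
python3 - <<'E'
from h import *
plan(G-.056*D+[0,0,.036],pushrot()); p=status.get_state()['tcp_pos']; c=p+.056*D; can(c[0],c[1]);print(c);lid(c[1],c[0]-.12,c[0]+.05)
E
```

```text
t 22.925 tcp [0.5182 0.2827 0.0341] F [-1.31  5.8  -1.25]
turn rows [ 0.01  -0.019  0.008]  linear AFTER turn [-2.521e+00  2.000e-03  1.695e+00]  linear in present axes [-2.525 -0.003  1.688]
can 1198 (array([0.52732116, 0.22952411]), np.float64(0.06667974766241395))
[0.52769216 0.22747337 0.03409222]
high pts 912 mean [0.48  0.209 0.226] max z 0.377 x at top 0.41
0.15 25 [0.457 0.216 0.154] 0.172 0.324
0.17 109 [0.468 0.185 0.172] 0.153 0.278
0.19 157 [0.478 0.167 0.19 ] 0.151 0.281
0.21 171 [0.486 0.172 0.21 ] 0.151 0.282
0.23 186 [0.493 0.18  0.23 ] 0.156 0.269
0.25 173 [0.502 0.206 0.249] 0.179 0.268
```

The can slides 5.8 N steadily and the lid stays up. I'll keep pushing.

Emit:
servo_tool([
  {"dr": [0, 0, 0], "linear": [-0.063, 0, 0.042], "hand": 1},
  {"dr": [0, 0, 0], "linear": [-0.063, 0, 0.042], "hand": 1},
  {"dr": [0, 0, 0], "linear": [-0.063, 0, 0.042], "hand": 1},
  {"dr": [0, 0, 0], "linear": [-0.063, 0, 0.042], "hand": 1},
  {"dr": [0, 0, 0], "linear": [-0.063, 0, 0.042], "hand": 1},
  {"dr": [0, 0, 0], "linear": [-0.063, 0, 0.042], "hand": 1},
  {"dr": [0, 0, 0], "linear": [-0.063, 0, 0.042], "hand": 1},
  {"dr": [0, 0, 0], "linear": [-0.063, 0, 0.042], "hand": 1},
  {"dr": [0, 0, 0], "linear": [-0.063, 0, 0.042], "hand": 1},
  {"dr": [0, 0, 0], "linear": [-0.063, 0, 0.042], "hand": 1},
  {"dr": [0, 0, 0], "linear": [-0.063, 0, 0.042], "hand": 1},
  {"dr": [0, 0, 0], "linear": [-0.063, 0, 0.042], "hand": 1},
  {"dr": [0, 0, 0], "linear": [-0.063, 0, 0.042], "hand": 1},
  {"dr": [0, 0, 0], "linear": [-0.063, 0, 0.042], "hand": 1},
  {"dr": [0, 0, 0], "linear": [-0.063, 0, 0.042], "hand": 1},
  {"dr": [0, 0, 0], "linear": [-0.063, 0, 0.042], "hand": 1},
  {"dr": [0, 0, 0], "linear": [-0.063, 0, 0.042], "hand": 1},
  {"dr": [0, 0, 0], "linear": [-0.063, 0, 0.042], "hand": 1},
  {"dr": [0, 0, 0], "linear": [-0.063, 0, 0.042], "hand": 1},
  {"dr": [0, 0, 0], "linear": [-0.063, 0, 0.042], "hand": 1},
])

```text
time: 25.52
tcp_pos: [0.5387, 0.1613, 0.0358]
ee_rot: [1.697, 2.014, -0.526]
wrist_force: [-0.2, 3.1, -3.3]
gripper_width: 0.0878
grip_force: 2.6
```

Run:
```python
from h import *
plan(G-.056*D+[0,0,.036],pushrot()); p=status.get_state()['tcp_pos']; c=p+.056*D; can(c[0],c[1]);print(c);lid(c[1],c[0]-.12,c[0]+.05)
```

```text
t 25.525 tcp [0.5387 0.1613 0.0358] F [-0.19  3.09 -3.29]
turn rows [-0.003  0.003  0.   ]  linear AFTER turn [-1.238  0.006  0.845]  linear in present axes [-1.237  0.006  0.845]
can 1246 (array([0.547397  , 0.10759929]), np.float64(0.06673333120350318))
[0.54822122 0.10606814 0.03584473]
high pts 1056 mean [0.506 0.075 0.212] max z 0.26 x at top 0.523
0.15 41 [0.481 0.07  0.155] 0.046 0.146
0.17 130 [0.488 0.065 0.172] 0.032 0.158
0.19 207 [0.496 0.053 0.191] 0.029 0.159
0.21 218 [0.504 0.057 0.21 ] 0.032 0.158
0.23 245 [0.512 0.058 0.23 ] 0.037 0.151
0.25 214 [0.521 0.085 0.25 ] 0.052 0.143
```

Emit:
servo_tool([
  {"dr": [0, 0, 0], "linear": [-0.066, 0, 0.045], "hand": 1},
  {"dr": [0, 0, 0], "linear": [-0.066, 0, 0.045], "hand": 1},
  {"dr": [0, 0, 0], "linear": [-0.066, 0, 0.045], "hand": 1},
  {"dr": [0, 0, 0], "linear": [-0.066, 0, 0.045], "hand": 1},
  {"dr": [0, 0, 0], "linear": [-0.066, 0, 0.045], "hand": 1},
  {"dr": [0, 0, 0], "linear": [-0.066, 0, 0.045], "hand": 1},
  {"dr": [0, 0, 0], "linear": [-0.066, 0, 0.045], "hand": 1},
  {"dr": [0, 0, 0], "linear": [-0.066, 0, 0.045], "hand": 1},
  {"dr": [0, 0, 0], "linear": [-0.066, 0, 0.045], "hand": 1},
  {"dr": [0, 0, 0], "linear": [-0.066, 0, 0.045], "hand": 1},
  {"dr": [0, 0, 0], "linear": [-0.066, 0, 0.045], "hand": 1},
  {"dr": [0, 0, 0], "linear": [-0.066, 0, 0.045], "hand": 1},
  {"dr": [0, 0, 0], "linear": [-0.066, 0, 0.045], "hand": 1},
  {"dr": [0, 0, 0], "linear": [-0.066, 0, 0.045], "hand": 1},
  {"dr": [0, 0, 0], "linear": [-0.066, 0, 0.045], "hand": 1},
  {"dr": [0, 0, 0], "linear": [-0.066, 0, 0.045], "hand": 1},
  {"dr": [0, 0, 0], "linear": [-0.066, 0, 0.045], "hand": 1},
  {"dr": [0, 0, 0], "linear": [-0.05, 0, 0.034], "hand": 1},
  {"dr": [0, 0, 0], "linear": [-0.03, 0, 0.02], "hand": 1},
  {"dr": [0, 0, 0], "linear": [0, 0, 0], "hand": 1},
])

```text
time: 28.12
tcp_pos: [0.5585, 0.0469, 0.0365]
ee_rot: [1.698, 2.013, -0.526]
wrist_force: [-0.6, 4.3, -1.5]
gripper_width: 0.0876
grip_force: 2.1
```

Run:
```python
from h import *
plan(G-.056*D+[0,0,.036],pushrot()); p=status.get_state()['tcp_pos']; c=p+.056*D; can(c[0],c[1]);print(c);lid(c[1],c[0]-.12,c[0]+.05)
```

```text
t 28.125 tcp [0.5585 0.0469 0.0365] F [-0.56  4.26 -1.54]
turn rows [-0.001  0.005 -0.002]  linear AFTER turn [-0.035  0.005  0.032]  linear in present axes [-0.035  0.005  0.032]
can 1266 (array([ 0.56821327, -0.00664805]), np.float64(0.06563630751363395))
[ 0.56796207 -0.00833329  0.03651748]
high pts 1318 mean [ 0.525 -0.036  0.212] max z 0.259 x at top 0.543
0.15 59 [ 0.499 -0.038  0.154] -0.067 0.03
0.17 157 [ 0.507 -0.046  0.171] -0.079 0.042
0.19 245 [ 0.516 -0.06   0.191] -0.081 0.048
0.21 284 [ 0.523 -0.05   0.21 ] -0.08 0.048
0.23 304 [ 0.531 -0.05   0.23 ] -0.075 0.05
0.25 269 [ 0.541 -0.027  0.25 ] -0.057 0.03
```

The can is centred to within about 5 mm, with 50 mm of margin. I'll back off and lift clear.

Emit:
servo_tool([
  {"dr": [0, 0, 0], "linear": [0.08, 0, -0.055], "hand": 1},
  {"dr": [0, 0, 0], "linear": [0.2, 0, -0.14], "hand": 1},
  {"dr": [0, 0, 0], "linear": [0.3, 0, -0.21], "hand": 1},
  {"dr": [0, 0, 0], "linear": [0.3, 0, -0.21], "hand": 1},
  {"dr": [0, 0, 0], "linear": [0.3, 0, -0.21], "hand": 1},
  {"dr": [0, 0, 0], "linear": [-0.28, 0, -0.41], "hand": 1},
  {"dr": [0, 0, 0], "linear": [-0.28, 0, -0.41], "hand": 1},
  {"dr": [0, 0, 0], "linear": [-0.28, 0, -0.41], "hand": 1},
  {"dr": [0, 0, 0], "linear": [-0.28, 0, -0.41], "hand": 1},
  {"dr": [0, 0, 0], "linear": [0, 0, 0], "hand": 1},
  {"dr": [0, 0, 0], "linear": [0, 0, 0], "hand": 1},
])

```text
time: 29.6
tcp_pos: [0.5386, 0.1613, 0.1953]
ee_rot: [1.697, 2.014, -0.527]
wrist_force: [0.1, 0.8, -0.6]
gripper_width: 0.088
grip_force: 0.0
```

Run:
```python
from h import *
can(.568,-.008);snap('scene','end.png')
```

```text
can 1243 (array([ 0.56991861, -0.00767582]), np.float64(0.0640130243285284))
```

View pics/end.png

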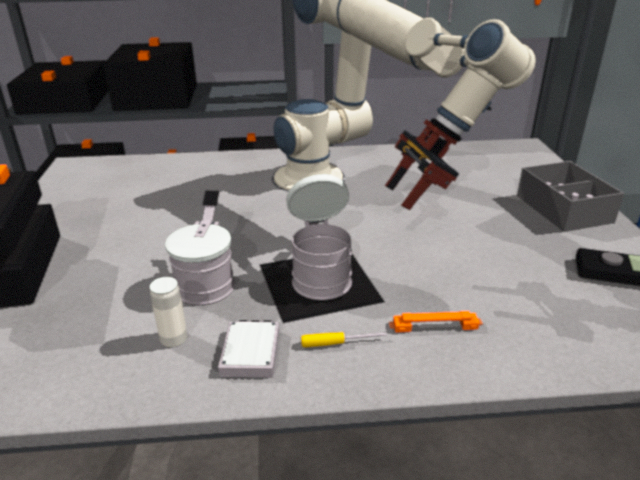

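The stiff can stands upright in the middle of the mat at (322,265) with its lid up at (318,198). The sound can at (200,265) is shut where it was, the other things on the bench look undisturbed, and the arm is clear.

```bash
python3 -c "from cell import manip;print(manip.finish_job())"
```

```text
the job is handed in; nothing more can be done
None
```

Job handed in: the left can's lid stayed up, so I slid that can upright to the middle of the repair mat with its lid still up; the right can's lid dropped shut and that can stands where it was.

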